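# Hold a sample jar down on the vortex mixer

### The job

The red-capped sample jar has to be shaken on the vortex mixer, which runs only while its sprung cup head is held part way down. Slide the lid of the grey sample box all the way open, take out the red-capped jar, stand it upright in the mixer's cup and press the cup head down about half of its 10 mm travel, neither resting at the top nor bottomed. Keep it there for about three seconds and finish still holding the jar pressed down like that; leave the other two jars in the box and everything else on the bench where it is.

Things in the scene. Friction and masses are not known exactly. Their poses are not given: they have to be found in the camera images.
- sample_box: grey open box, fixed, 180 (x) x 112 (y) x 86 mm high, walls and floor 6 mm; side lips to 98 mm. Origin: centre of underside; x: long axis, away from the robot. Inside (100 mm wide) a black foam block, its top 40 mm above the underside, has three 33 mm square wells on the long axis at x = -48, -6, +36 mm, a jar in each, standing on the floor; beside each cap (y) there is room for a finger
- lid (a joint): travel of the blue lid along the box's +x axis, m: 0 shut, 0.15 fully open at its stop; starts shut or up to 0.03 open. Slides with 1.5 N of friction and stays where left. Lid 176 x 102 x 6 mm, upper face 93 mm above the bench
- lid_grip (a point): middle of the top face of the black ridge on the lid, 109 mm above the bench. The ridge is 14 mm thick (box x), 56 mm long (box y) and stands 16 mm above the lid, near its robot-side end: at box x = -68 mm when shut, +82 mm when fully open. Axes as the box
- red_jar: amber glass sample jar with a RED screw cap: the one to be shaken. 72 mm tall, glass 30 mm in diameter, cap 31 mm in diameter and 19 mm high at its top, about 80 g. Origin: centre of its underside, z up. In any one of the three wells of the box, under the lid at first
- yellow_jar: the same jar with a yellow cap; stays in the box
- green_jar: the same jar with a green cap; stays in the box
- mixer: vortex mixer fixed to the bench: white case 165 (x) x 122 (y) x 104 mm high with a blue control panel towards the robot, a grey collar on top to 125 mm and above it the black rubber cup head. Origin: centre of its underside, z up; the head's vertical axis is at x = +15 mm, y = 0
- cup_head (a joint): how far the sprung cup head is pressed down, m: 0 at rest (up), 0.010 bottomed on the collar. It starts to sink at about 2 N and needs 0.7 N more per mm (5.5 N half way, 9 N at the bottom); springs back when let go. A jar's own weight does not sink it
- cup_floor (a point): centre of the flat floor inside the cup head, moving with it: 143 mm above the bench at rest, 138 mm half pressed. Cup open upward, 14 mm deep, 36 mm wide inside at the floor, 46 mm at the rim (rim 157 mm above the bench at rest, 54 mm outer diameter)
- palette_knife: palette knife with a wooden handle lying on the bench, 200 mm long, 30 mm high at most; origin under its middle. Leave alone
- stir_stick: flat wooden stirring stick, 150 x 18 x 4 mm, lying on the bench; origin under its middle. Leave alone
- brush: paint brush lying on the bench; origin under its middle. Leave alone
- pigment_tub: white tub with a blue lid, 98 mm in diameter, 54 mm tall; origin at the centre of its underside. Leave alone
- paint_can: red paint can, 96 mm in diameter, 115 mm tall; origin at the centre of its underside. Leave alone
- white_bottle: white plastic bottle, 68 mm in diameter, 170 mm tall; origin at the centre of its underside. Leave alone

How it is judged:
By the outcome, as a careful person would: the job done as asked, in the order asked, and still so for the second after the job is handed in, while the arm keeps its last pose, push and grip.
It also fails if it takes over 64 s, if anything falls off the work surface, if the arm or the gripper's body presses on something with over 40 N, if the wrist force passes 120 N, or if a joint passes its speed limit or range.

### The arm

A 6-joint arm with a two-finger parallel gripper is mounted at the origin on the work surface. World frame = base frame: x ahead of the robot, y to its left, z up, the work surface at z = 0. Lengths are in mm, angles in rad, forces in N, time in s.
With the tool pointing down it reaches from about 350 to 775 mm from the base axis. Payload 7.3 kg.
Tool frame: the origin (TCP) lies on the centre line of the jaws, within the pads' length; the fingertips stand 22 mm ahead of it and the grasp point (between the pads) lies 3 mm ahead of it; z points along the fingers, y is the direction in which the jaws open and shut (so a half turn about z gives the same grasp; the last joint's range is limited). The gripper opens to 92 mm and grips with 3 to 60 N. Pads are 19 mm wide; open, the fingers measure 130 mm over their backs; the gripper's body (75 mm by 190 mm) begins 47 mm behind the grasp point.
Start: joints at [-1.358, 0.342, 1.524, -0, 1.275, -0.146], TCP at [184.377, -491.577, 248.741] pointing down, gripper open.
Joint ranges: [-2.53, 2.53], [-0.77, 2.02], [0.04, 2.7], [-1, 4.14], [0.28, 2.66], [-3.11, 3.11]. Speed limits (rad/s): [2.57, 2.57, 3.14, 3.14, 3.14, 3.14].

### API

Orientations are given as [roll, pitch, yaw] about the fixed x, y, z axes, in that order (R = Rz(yaw) Ry(pitch) Rx(roll)).
In Python, from plant import get_obs, capture, bot, spot_in gives the robot as it stands.
- The arm moves only by the shell command python3 -m handwheel 'ROWS' [OPENING]. ROWS is JSON, a list of rows, each a list of 2 entries, a list of its own where there are three numbers: the shift along the world's x, y, z in mm, then the turn, a rotation vector about the world's x, y, z in rad. In form: [[[x, y, z], [wx, wy, wz]], ...]. A call has 1 to 12 rows; each row shifts and turns the commanded pose from where the row before left it; what a row does not reach is not made up. A row lasts 1/8 s, in which the tool goes at most 62.5 mm and 10.7 degrees, less where a joint would pass 70% of its speed; a pose out of reach is approached as far as the arm can. A call is refused whole if a number of a shift passes 62.5 or a number of a turn 0.188, either way. A call with a gripper value outside its range is refused whole. OPENING is the closure, from 0 (fully open) to 1 (shut), set as the call begins (- or left out, the last holds). The fingers move at their own pace and stop on an object; the grip force is fixed at half the most. Time passes only in rows, so rows that do not move let the fingers close. It gives the time, the measured TCP pose, the force and the opening at its end, in the units of the state.
- get_obs(): the state, without advancing time (a new reading comes with each control period).
- capture(name): name is "scene" or "top"; returns a dict with "img" (420x560x3 uint8, red, green, blue), "fx", "fy", "cx", "cy" (pixels), "k1" (the pictures are not rectified: a ray, as slopes to the right and down, at radius r is drawn at 1 + k1 r^2 times it, then the intrinsics apply), "cam_to_world" (4x4, takes a point from camera to world coordinates). Camera axes: x right, y up, looking along -z (the intrinsics and any distortion apply to the point x, -y, -z); pixel columns grow to the right and rows downward; lengths in mm; the calibration is good to about 2 mm. A picture is of the moment at which its call begins. There is no depth.
- bot.close_job(): hands the job in, once; it reports no verdict.
Trained networks look in the newest picture that a camera, given by its name, has taken for a name from the list of things; names that differ only in an ending like _2 or _b are one class to them, and where a whole thing is asked for, a point or a joint stands for the part that bears it (a point fixed in the world has none). Each returns a list of dicts, best first, with "score" (0 to 1); they miss things now and then, are a little off and sometimes report something else, mostly with a low value. They report only what shows in the picture. A call takes as long as a camera call.
- spot_in(thing, camera): "xyz" ([x, y, z] in mm, in the coordinates of the camera as it stood for that picture, good to about 4 mm: the middle of the surface that is visible of it).
The state is a dict: "time": time; "joint_positions": joint angles; "dq": joint speeds; "tau": joint torques, N m; "tool_pos": TCP position; "tcp_rot": TCP orientation; "contact_force": force on the tool from outside, world axes, zero at the start; "moment": the same for the moment, N m; "grip_width": finger opening in mm.
Only numpy, scipy, OpenCV 4.12 (cv2) and the standard library are available. Lean on these libraries where they do the work, as an engineer would, in place of code of your own. Each camera call takes 0.05 s, during which the arm holds its last target. There are 200 camera calls.

## Working session

There is one attempt and no reset: what is moved stays moved. The work goes in short steps, Python scripts to look and compute and a shell command to move; the robot and the scene stay as the last step left them, time stands still between calls to the robot, and variables do not carry over. Pictures are saved under pics/ and viewed, about 8 in all and at most 12, crops included, and the job is handed in when it is done.

```bash
mkdir -p pics; ls; cat > h.py <<'E'
import numpy as np, cv2
from plant import get_obs, capture, bot, spot_in
def snap(cam,fn=None):
    c=capture(cam)
    if fn: cv2.imwrite('pics/'+fn,c['img'][:,:,::-1])
    return c
def proj(c,P):
    T=np.linalg.inv(np.array(c['cam_to_world'])); p=(T@np.r_[P,1])[:3]
    u=np.array([p[0],-p[1]])/-p[2]; u=u*(1+c['k1']*(u@u))
    return np.array([c['fx']*u[0]+c['cx'],c['fy']*u[1]+c['cy']])
def ray(c,px,z):
    d=(np.array(px,float)-[c['cx'],c['cy']])/[c['fx'],c['fy']]; u=d.copy()
    for _ in range(20): u=d/(1+c['k1']*(u@u))
    T=np.array(c['cam_to_world']); v=T[:3,:3]@np.array([u[0],-u[1],-1]); o=T[:3,3]
    return o+v*(z-o[2])/v[2]
def spots(c,cam,names):
    for n in names:
        for d in spot_in(n,cam)[:2]:
            w=np.array(c['cam_to_world'])@np.r_[d['xyz'],1]
            print(cam,n,round(d['score'],2),w[:3].round(0),proj(c,w[:3]).round(0))
E
python3 - <<'E'
from h import *
o=get_obs();print({k:np.round(v,3) for k,v in o.items()})
for cam in('scene','top'):
    c=snap(cam,cam+'0.png');print(cam,np.round(c['cam_to_world'],2).tolist(),c['fx'],c['k1'])
    spots(c,cam,['sample_box','lid','lid_grip','red_jar','mixer','cup_head','cup_floor','paint_can','white_bottle','pigment_tub','palette_knife','brush','stir_stick'])
E
```

```text
pics
{'time': np.float64(0.0), 'joint_positions': array([-1.358,  0.343,  1.525,  0.   ,  1.275, -0.146]), 'dq': array([-0.   ,  0.   ,  0.001,  0.002,  0.001, -0.001]), 'tau': array([  0.   , -43.124, -24.423,   0.072,   0.056,  -0.   ]), 'tool_pos': array([ 184.304, -491.185,  248.058]), 'tcp_rot': array([-3.14 , -0.   ,  0.359]), 'contact_force': array([-0.41 , -0.002, -0.363]), 'moment': array([-0.041,  0.017, -0.031]), 'grip_width': np.float64(91.86)}
scene [[-0.51, -0.69, 0.52, 1257.2], [0.86, -0.4, 0.32, 452.86], [-0.01, 0.61, 0.79, 1228.99], [0.0, 0.0, 0.0, 1.0]] 486.941931348773 -0.09747325389503876
scene sample_box 0.58 [ 561. -149.   97.] [230. 199.]
scene lid 0.88 [ 549. -165.   93.] [228. 195.]
scene lid_grip 0.97 [ 548. -162.   96.] [229. 194.]
scene mixer 0.66 [595. 189. 102.] [326. 255.]
scene cup_head 0.7 [566. 175. 149.] [327. 236.]
scene cup_floor 0.71 [567. 177. 147.] [327. 237.]
scene cup_floor 0.58 [ 548. -163.   97.] [228. 194.]
scene paint_can 0.89 [ 639. -389.  100.] [151. 185.]
scene white_bottle 0.6 [ 484. -412.   97.] [177. 151.]
scene pigment_tub 0.88 [63
[... 413 characters left out ...]
   95.] [337. 218.]
top lid 0.63 [ 547. -164.   92.] [337. 216.]
top lid_grip 0.64 [ 470. -417.  117.] [432. 240.]
top lid_grip 0.55 [ 546. -161.   92.] [336. 216.]
top red_jar 0.28 [ 471. -417.  115.] [432. 240.]
top mixer 0.86 [547. 163. 107.] [219. 218.]
top cup_head 0.54 [571. 176. 144.] [213. 207.]
top cup_floor 0.56 [568. 177. 144.] [212. 208.]
top cup_floor 0.51 [470. 410.  18.] [138. 250.]
top paint_can 0.86 [ 620. -402.  121.] [423. 186.]
top white_bottle 0.75 [ 468. -418.  117.] [432. 241.]
top pigment_tub 0.66 [621. 412.  57.] [134. 196.]
top palette_knife 0.79 [698.  14.   3.] [273. 171.]
top brush 0.76 [471. 410.  20.] [138. 249.]
top stir_stick 0.84 [426.  -4.   5.] [281. 261.]
```

```bash
python3 - <<'E'
import cv2
a=cv2.imread('pics/top0.png')[150:300,160:400]
b=cv2.imread('pics/scene0.png')[140:300,180:380]
cv2.imwrite('pics/t0c.png',cv2.resize(a,None,fx=3.3,fy=3.3,interpolation=cv2.INTER_CUBIC))
cv2.imwrite('pics/s0c.png',cv2.resize(b,None,fx=3.5,fy=3.5,interpolation=cv2.INTER_CUBIC))
E
```

```text
(no output)
```

View pics/t0c.png

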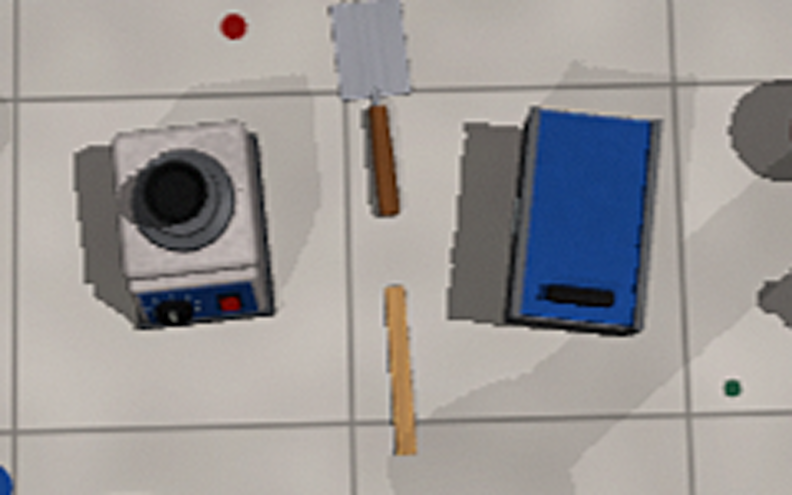

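View pics/s0c.png

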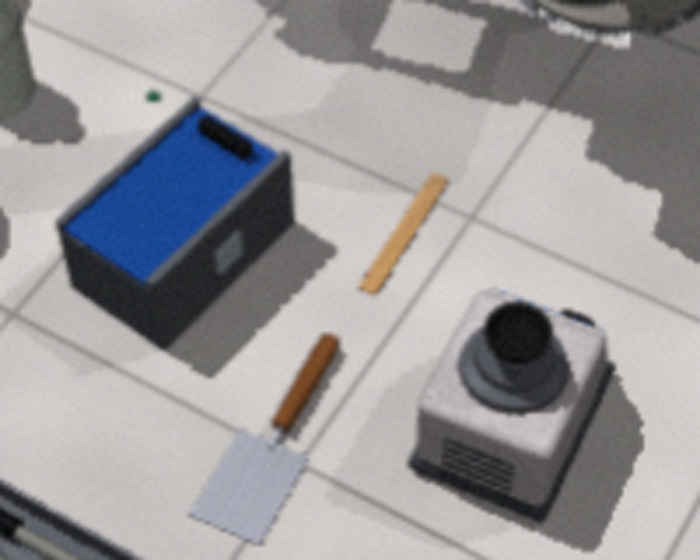

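The lid is shut or almost shut. In the top crop the ridge centre is near (577,295), which is about (335,239) in the full picture, and the mixer cup is near (175,193). I'll measure both from colour masks.

```bash
cat >> h.py <<'E'
def comp(m):
    n,l,s,_=cv2.connectedComponentsWithStats(m.astype(np.uint8)); return l==1+np.argmax(s[1:,4])
def pts(c,m,z):
    v,u=np.nonzero(m); return np.array([ray(c,(a,b),z)[:2] for a,b in zip(u,v)])
def rect(P):
    (x,y),(w,h),a=cv2.minAreaRect(P.astype(np.float32)); return np.round((x,y,w,h,a),1)
E
python3 - <<'E'
from h import *
for cam,win in(('top',(150,300,300,370)),('scene',(165,230,190,270))):
    c=snap(cam); im=c['img'].astype(int); r0,r1,c0,c1=win
    w=np.zeros(im.shape[:2],bool); w[r0:r1,c0:c1]=1
    blue=comp(w&(im[...,2]>im[...,0]+50)&(im[...,2]>110))
    hull=cv2.fillConvexPoly(np.zeros(im.shape[:2],np.uint8),cv2.convexHull(np.argwhere(blue)[:,::-1].astype(np.int32)),1)>0
    rg=comp(hull&(im.sum(2)<150))
    P=pts(c,blue,93);Q=pts(c,rg,105)
    print(cam,'lid',rect(P),'ridge',rect(Q),Q.mean(0).round(1),rg.sum())
    # cup: dark opening
    w[:]=0
    if cam=='top': w[180:240,190:240]=1
    else: w[220:260,305:350]=1
    k=comp(w&(im.sum(2)<130)); K=pts(c,k,155); (x,y),r=cv2.minEnclosingCircle(K.astype(np.float32)); print('cup',x,y,r,K.mean(0),k.sum())
E
```

```text
top lid [ 548.3 -162.9   93.2  174.8   82.5] ridge [ 480.3 -152.1   60.9   15.8   82.2] [ 480.4 -152.4] 126
cup 563.810546875 178.6340789794922 31.60456657409668 [566.39503279 177.8203859 ] 347
scene lid [ 544.6 -162.9   92.5  175.7   82.5] ridge [ 480.9 -149.1   65.7   20.3   82.9] [ 480.6 -150.1] 98
cup 572.4586181640625 179.99900817871094 33.16316604614258 [569.47745621 178.99004548] 266
```

```bash
python3 -m handwheel '[[[24.7,28.3,-5],[0,0,0.09]],[[24.7,28.3,-5],[0,0,0.09]],[[24.7,28.3,-5],[0,0,0.09]],[[24.7,28.3,-5],[0,0,0.09]],[[24.7,28.3,-5],[0,0,0.09]],[[24.7,28.3,-5],[0,0,0.09]],[[24.7,28.3,-5],[0,0,0.09]],[[24.7,28.3,-5],[0,0,0.09]],[[24.7,28.3,-5],[0,0,0.09]],[[24.7,28.3,-5],[0,0,0.09]],[[24.7,28.3,-5],[0,0,0.09]],[[24.7,28.3,-5],[0,0,0.09]]]' 0.3; python3 -m handwheel '[[[0,0,0],[0,0,0]],[[0,0,0],[0,0,0]]]'
```

```text
time: 3.0
tool_pos: [481.6, -151.0, 188.7]
tcp_rot: [3.141, 0.0, 1.442]
contact_force: [0.4, 0.1, -0.3]
grip_width: 64.5
time: 3.25
tool_pos: [480.5, -152.2, 188.7]
tcp_rot: [-3.141, 0.0, 1.438]
contact_force: [-1.1, -0.5, 0.1]
grip_width: 64.0
```

```bash
python3 -m handwheel '[[[0,0,-23],[0,0,0]],[[0,0,-23],[0,0,0]],[[0,0,-15],[0,0,0]],[[0,0,-8],[0,0,0]],[[0,0,0],[0,0,0]]]'; python3 -m handwheel '[[[0,0,0],[0,0,0]],[[0,0,0],[0,0,0]],[[0,0,0],[0,0,0]],[[0,0,0],[0,0,0]],[[0,0,0],[0,0,0]],[[0,0,0],[0,0,0]]]' 1
```

```text
time: 3.88
tool_pos: [480.6, -152.3, 119.6]
tcp_rot: [-3.141, -0.0, 1.438]
contact_force: [1.0, -0.5, 0.4]
grip_width: 64.3
time: 4.62
tool_pos: [480.6, -151.9, 119.7]
tcp_rot: [-3.141, -0.0, 1.439]
contact_force: [-1.4, -0.1, 0.4]
grip_width: 13.7
```

```bash
python3 -m handwheel '[[[9.5,-1.3,0],[0,0,0]],[[9.5,-1.3,0],[0,0,0]],[[9.5,-1.3,0],[0,0,0]],[[9.5,-1.3,0],[0,0,0]],[[9.5,-1.3,0],[0,0,0]],[[9.5,-1.3,0],[0,0,0]],[[9.5,-1.3,0],[0,0,0]],[[9.5,-1.3,0],[0,0,0]],[[9.5,-1.3,0],[0,0,0]],[[9.5,-1.3,0],[0,0,0]],[[9.5,-1.3,0],[0,0,0]],[[9.5,-1.3,0],[0,0,0]]]'
python3 -m handwheel '[[[3,-0.4,0],[0,0,0]],[[3,-0.4,0],[0,0,0]],[[0,0,0],[0,0,0]]]'
```

```text
time: 6.12
tool_pos: [595.5, -167.2, 119.7]
tcp_rot: [3.141, -0.001, 1.439]
contact_force: [-1.7, 4.5, 2.3]
grip_width: 13.5
time: 6.5
tool_pos: [601.7, -168.0, 119.7]
tcp_rot: [3.14, -0.001, 1.439]
contact_force: [1.1, 5.3, 2.0]
grip_width: 13.5
```

```bash
python3 -m handwheel '[[[3,-0.3,0],[0,0,0]],[[3,-0.2,0],[0,0,0]],[[3,-0.3,0],[0,0,0]],[[2,-0.2,0],[0,0,0]],[[0,0,0],[0,0,0]]]'
python3 -m handwheel '[[[2,-0.2,0],[0,0,0]],[[2,-0.2,0],[0,0,0]],[[2,-0.2,0],[0,0,0]],[[2,-0.2,0],[0,0,0]],[[0,0,0],[0,0,0]]]'
```

```text
time: 7.12
tool_pos: [612.2, -169.4, 119.8]
tcp_rot: [3.141, -0.0, 1.439]
contact_force: [1.8, 4.6, 1.9]
grip_width: 13.7
time: 7.75
tool_pos: [620.1, -170.4, 119.7]
tcp_rot: [3.141, 0.0, 1.439]
contact_force: [0.1, 3.1, 0.9]
grip_width: 14.0
```

```bash
python3 -m handwheel '[[[2,-0.2,0],[0,0,0]],[[2,-0.2,0],[0,0,0]],[[0,0,0],[0,0,0]]]'
python3 -m handwheel '[[[1.5,-0.2,0],[0,0,0]],[[1.5,-0.2,0],[0,0,0]],[[0,0,0],[0,0,0]]]'
python3 -m handwheel '[[[1.5,-0.2,0],[0,0,0]],[[1,-0.1,0],[0,0,0]],[[0,0,0],[0,0,0]]]'
```

```text
time: 8.12
tool_pos: [624.1, -170.9, 119.7]
tcp_rot: [3.141, 0.0, 1.439]
contact_force: [-0.3, 1.3, 1.3]
grip_width: 14.0
time: 8.5
tool_pos: [626.7, -171.2, 119.7]
tcp_rot: [-3.142, 0.0, 1.439]
contact_force: [-1.5, -0.1, 2.3]
grip_width: 13.5
time: 8.88
tool_pos: [626.9, -171.2, 119.7]
tcp_rot: [-3.136, 0.0, 1.439]
contact_force: [-11.1, 0.5, 8.0]
grip_width: 13.6
```

```bash
python3 -m handwheel '[[[1,-0.1,0],[0,0,0]],[[1,-0.1,0],[0,0,0]],[[0,0,0],[0,0,0]]]'
python3 -m handwheel '[[[-1.5,0.2,0],[0,0,0]],[[-1.5,0.2,0],[0,0,0]],[[-1,0.1,0],[0,0,0]],[[0,0,0],[0,0,0]]]'; python3 -m handwheel '[[[0,0,0],[0,0,0]],[[0,0,0],[0,0,0]],[[0,0,0],[0,0,0]]]' 0.3
```

```text
time: 9.25
tool_pos: [627.1, -171.2, 119.6]
tcp_rot: [-3.131, -0.0, 1.439]
contact_force: [-18.9, 1.6, 11.8]
grip_width: 14.1
time: 9.75
tool_pos: [626.8, -171.2, 119.7]
tcp_rot: [-3.141, 0.0, 1.439]
contact_force: [-4.9, -0.4, 4.3]
grip_width: 13.9
time: 10.12
tool_pos: [627.6, -171.0, 119.6]
tcp_rot: [3.141, 0.0, 1.439]
contact_force: [-0.5, -0.8, -0.3]
grip_width: 38.9
```

```bash
python3 -m handwheel '[[[0,0,20],[0,0,0]],[[0,0,40],[0,0,0]],[[0,0,40],[0,0,-0.17]],[[-14,20,10],[0,0,-0.18]],[[-14,25,0],[0,0,-0.18]],[[-14,25,0],[0,0,-0.18]],[[-14,25,0],[0,0,-0.18]],[[-14,25,0],[0,0,-0.18]],[[-14,25,0],[0,0,-0.18]],[[-14,20,0],[0,0,-0.18]],[[-5,10,0],[0,0,-0.14]],[[0,0,0],[0,0,0]]]' 0.5
python3 - <<'E'
from h import *
o=get_obs();print(o['tool_pos'],o['tcp_rot'],o['grip_width'])
a=snap('top');spots(a,'top',['red_jar','yellow_jar','green_jar','lid_grip'])
b=snap('scene');spots(b,'scene',['red_jar','yellow_jar','green_jar','lid_grip'])
X=cv2.resize(a['img'][150:270,270:400],None,fx=3.5,fy=3.5,interpolation=2);Y=cv2.resize(b['img'][140:260,170:290],None,fx=3.5,fy=3.5,interpolation=2)
cv2.imwrite('pics/open.png',np.hstack([X,Y])[:,:780,::-1])
for w in(-48,-6,36):
    p=np.array([545.7+w*.9914,-160.5-w*.131,78]);print(w,p.round(1),proj(a,p).round(1),proj(b,p).round(1))
E
```

```text
time: 11.62
tool_pos: [524.3, 4.6, 230.0]
tcp_rot: [3.142, -0.001, -0.129]
contact_force: [0.7, 0.7, 1.2]
grip_width: 45.8
[524.25334834   4.64307218 230.01490126] [ 3.14158584e+00 -6.88834415e-04 -1.28637804e-01] 45.827841495863694
top yellow_jar 0.47 [ 492. -158.   81.] [335. 235.]
top yellow_jar 0.43 [ 618. -179.   92.] [341. 191.]
top green_jar 0.55 [714.  20.   3.] [270. 166.]
top green_jar 0.46 [ 577. -167.   76.] [337. 206.]
top lid_grip 0.88 [ 694. -182.   90.] [341. 164.]
scene red_jar 0.55 [ 541. -155.   71.] [233. 199.]
scene yellow_jar 0.58 [ 503. -149.   74.] [241. 191.]
scene green_jar 0.61 [ 585. -154.   80.] [224. 207.]
scene lid_grip 0.55 [ 700. -181.   98.] [193. 227.]
-48 [ 498.1 -154.2   78. ] [333.6 233.5] [240.5 188.3]
-6 [ 539.8 -159.7   78. ] [335.  218.7] [231.4 196.6]
36 [ 581.4 -165.2   78. ] [336.4 204.1] [222.1 205.2]
```

View pics/open.png

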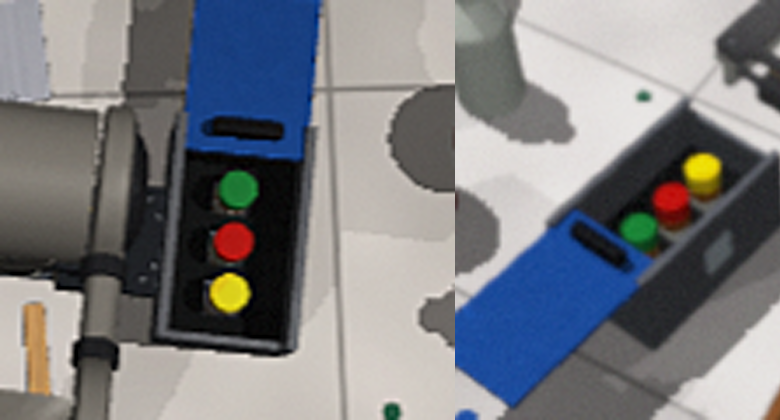

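The lid is open, with the caps in order yellow (near), red (middle, top crop ≈(233,241)) and green (far). Next I'll refine the red cap position.

```bash
python3 - <<'E'
from h import *
for cam,win in(('top',(190,245,320,350)),('scene',(170,220,215,260))):
    c=snap(cam); im=c['img'].astype(int); r0,r1,c0,c1=win
    w=np.zeros(im.shape[:2],bool); w[r0:r1,c0:c1]=1
    R,G,B=im[...,0],im[...,1],im[...,2]
    for n,m in(('red',(R>110)&(G<70)),('yel',(R>120)&(G>110)&(B<90)),('grn',(G>R+40)&(G>90))):
        k=comp(w&m); v,u=np.nonzero(k)
        z=78 if cam=='top' else 73
        print(cam,n,k.sum(),(u.mean().round(1),v.mean().round(1)),ray(c,(u.mean(),v.mean()),z).round(1))
E
```

```text
top red 91 (np.float64(336.3), np.float64(218.5)) [ 540.3 -163.4   78. ]
top yel 95 (np.float64(335.1), np.float64(233.1)) [ 499.1 -158.4   78. ]
top grn 84 (np.float64(337.7), np.float64(203.5)) [ 582.9 -168.9   78. ]
scene red 70 (np.float64(231.5), np.float64(196.1)) [ 534.8 -163.3   73. ]
scene yel 72 (np.float64(240.3), np.float64(187.8)) [ 493.6 -158.4   73. ]
scene grn 61 (np.float64(222.0), np.float64(204.7)) [ 576.8 -169.2   73. ]
```

```bash
python3 -m handwheel '[[[3,-30,0],[0,0,0]],[[3,-32,0],[0,0,0]],[[3,-32,-10],[0,0,0]],[[3,-32,-15],[0,0,0]],[[2,-25,-15],[0,0,0]],[[1,-16.4,-15],[0,0,0]],[[0,0,-15],[0,0,0]],[[0,0,0],[0,0,0]],[[0,0,0],[0,0,0]]]' 0.5; python3 -m handwheel '[[[0,0,-20],[0,0,0]],[[0,0,-20],[0,0,0]],[[0,0,-15],[0,0,0]],[[0,0,0],[0,0,0]]]'
```

```text
time: 13.35
tool_pos: [539.6, -162.5, 160.2]
tcp_rot: [3.141, -0.0, -0.13]
contact_force: [0.2, -0.5, -0.2]
grip_width: 46.0
time: 13.85
tool_pos: [539.0, -162.8, 104.2]
tcp_rot: [-3.141, 0.001, -0.131]
contact_force: [-0.5, -0.8, 0.4]
grip_width: 46.0
```

```bash
python3 -m handwheel '[[[0,0,-10],[0,0,0]],[[0,0,-10],[0,0,0]],[[0,0,-8],[0,0,0]],[[0,0,-6.5],[0,0,0]],[[0,0,0],[0,0,0]]]'
```

```text
time: 14.48
tool_pos: [539.0, -163.3, 69.6]
tcp_rot: [-3.141, 0.001, -0.131]
contact_force: [-0.8, 0.1, 0.7]
grip_width: 46.1
```

No contact on the way down. Close.

```bash
python3 -m handwheel '[[[0,0,0],[0,0,0]],[[0,0,0],[0,0,0]],[[0,0,0],[0,0,0]],[[0,0,0],[0,0,0]],[[0,0,0],[0,0,0]]]' 1
```

```text
time: 15.1
tool_pos: [539.5, -163.5, 70.5]
tcp_rot: [3.141, -0.001, -0.131]
contact_force: [-0.1, -0.0, 2.4]
grip_width: 29.9
```

```bash
python3 -m handwheel '[[[0,0,5],[0,0,0]],[[0,0,10],[0,0,0]],[[0,0,15],[0,0,0]],[[0,0,20],[0,0,0]],[[0,0,25],[0,0,0]],[[0,0,25],[0,0,0]],[[0,0,25],[0,0,0]],[[0,0,25],[0,0,0]],[[0,0,20],[0,0,0]],[[0,0,10],[0,0,0]],[[0,0,0],[0,0,0]]]'
```

```text
time: 16.48
tool_pos: [539.4, -163.4, 251.1]
tcp_rot: [3.141, -0.002, -0.131]
contact_force: [-0.3, 0.1, -1.6]
grip_width: 30.3
```

```bash
python3 - <<'E'
from h import *
out=[]
for cam,(r0,c0) in(('top',(180,180)),('scene',(205,297))):
    c=snap(cam);spots(c,cam,['cup_floor','cup_head','mixer'])
    S=7;im=cv2.resize(c['img'][r0:r0+55,c0:c0+57],None,fx=S,fy=S,interpolation=2)
    im=np.clip(im.astype(int)*1.6+10,0,255).astype(np.uint8)
    for z,rad,col in((157,27,(255,0,0)),(157,23,(0,255,0)),(143,18,(255,255,0))):
        q=[((proj(c,[568+rad*np.cos(t),177+rad*np.sin(t),z])-[c0,r0]+.5)*S).round() for t in np.linspace(0,6.28,60)]
        cv2.polylines(im,[np.array(q,np.int32)],True,col,1)
    out.append(im)
cv2.imwrite('pics/cup.png',np.hstack(out)[:,:,::-1])
E
```

```text
top cup_floor 0.76 [566. 175. 139.] [213. 209.]
top cup_head 0.84 [570. 174. 143.] [213. 208.]
top cup_head 0.75 [424.  -1.   6.] [280. 262.]
top mixer 0.95 [549. 165. 107.] [218. 217.]
scene cup_floor 0.58 [565. 176. 146.] [327. 236.]
scene cup_head 0.52 [565. 177. 149.] [328. 236.]
scene mixer 0.82 [596. 189. 103.] [325. 255.]
```

View pics/cup.png

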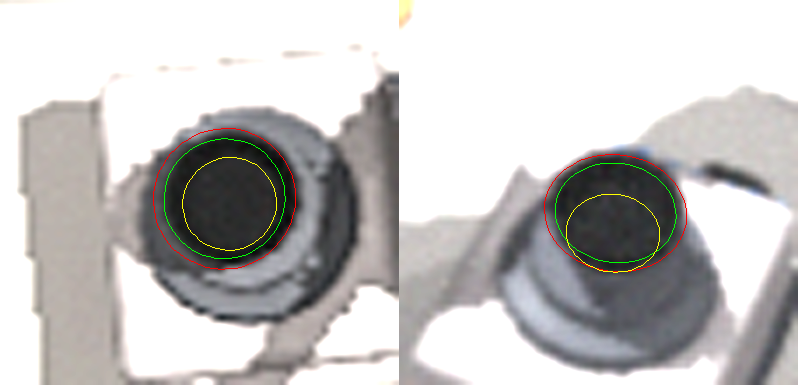

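```bash
python3 -m handwheel '[[[2.4,15,0],[0,0,0]],[[2.4,25,0],[0,0,0]],[[2.4,32,0],[0,0,0]],[[2.4,34,0],[0,0,0]],[[2.4,34,0],[0,0,0]],[[2.4,34,0],[0,0,0]],[[2.4,34,0],[0,0,0]],[[2.4,34,0],[0,0,0]],[[2.4,34,0],[0,0,0]],[[2.4,32,0],[0,0,0]],[[2.4,22,0],[0,0,0]],[[1.7,10,0],[0,0,0]]]';  python3 -m handwheel '[[[0,0,-10],[0,0,0]],[[0,0,-10],[0,0,0]],[[0,0,0],[0,0,0]]]'
python3 - <<'E'
from h import *
out=[]
o=get_obs();t=o['tool_pos'];print(t,o['tcp_rot'],o['contact_force'])
for cam,(r0,c0) in(('top',(165,180)),('scene',(185,297))):
    c=snap(cam);spots(c,cam,['red_jar','cup_floor'])
    S=6;im=cv2.resize(c['img'][r0:r0+75,c0:c0+66],None,fx=S,fy=S,interpolation=2)
    im=np.clip(im.astype(int)*1.5+10,0,255).astype(np.uint8)
    for z,rad,p,col in((157,27,(567.5,176.5),(255,0,0)),(t[2]-64.4,15,t[:2],(0,255,0)),(t[2]-11.4,15,t[:2],(255,255,0))):
        q=[((proj(c,[p[0]+rad*np.cos(a),p[1]+rad*np.sin(a),z])-[c0,r0]+.5)*S).round() for a in np.linspace(0,6.28,60)]
        cv2.polylines(im,[np.array(q,np.int32)],True,col,1)
    out.append(im)
cv2.imwrite('pics/over.png',np.hstack(out)[:,:,::-1])
E
```

```text
time: 18.38
tool_pos: [567.2, 178.0, 250.1]
tcp_rot: [3.141, 0.0, -0.13]
contact_force: [-0.5, 0.2, -0.5]
grip_width: 30.1
time: 18.75
tool_pos: [566.8, 175.6, 228.8]
tcp_rot: [3.14, 0.003, -0.132]
contact_force: [-0.3, -0.0, -0.7]
grip_width: 30.1
[566.80542403 175.58619171 228.75309918] [ 3.14045709e+00  2.78415532e-03 -1.32458434e-01] [-0.32285585 -0.0281224  -0.74902367]
scene red_jar 0.64 [601. 193. 104.] [326. 257.]
scene red_jar 0.49 [573. 180. 208.] [329. 226.]
scene cup_floor 0.48 [573. 180. 149.] [327. 238.]
scene cup_floor 0.2 [575. 179. 205.] [328. 227.]
```

View pics/over.png

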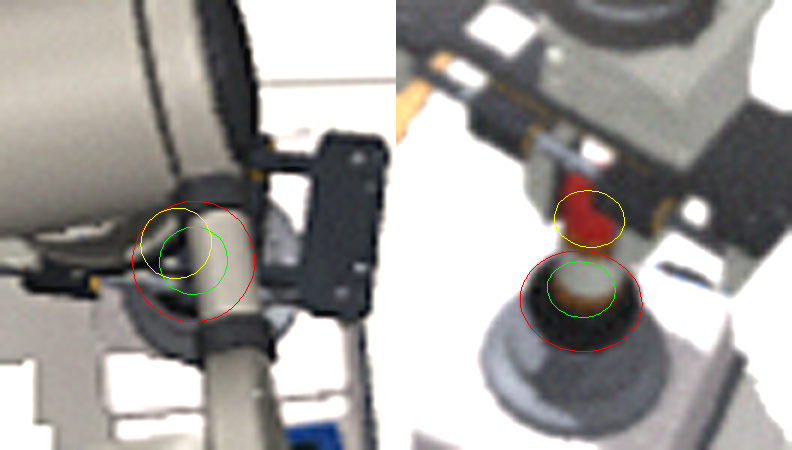

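The jar is upright and over the cup: in the scene view its base is at about (585,285), inside the cup ring centred near (581,301). I'll lower it slowly and watch the forces.

```bash
python3 -m handwheel '[[[0,0,-5],[0,0,0]],[[0,0,-5],[0,0,0]],[[0,0,-3],[0,0,0]],[[0,0,0],[0,0,0]]]'; python3 -m handwheel '[[[0,0,-3],[0,0,0]],[[0,0,-3],[0,0,0]],[[0,0,0],[0,0,0]]]'
```

```text
time: 19.55
tool_pos: [567.2, 176.6, 216.8]
tcp_rot: [3.141, 0.001, -0.131]
contact_force: [-0.2, -0.4, -0.6]
grip_width: 30.3
time: 19.92
tool_pos: [567.2, 176.6, 210.9]
tcp_rot: [3.141, 0.001, -0.131]
contact_force: [0.4, -0.1, -0.6]
grip_width: 30.2
```

```bash
python3 -m handwheel '[[[0,0,-1],[0,0,0]],[[0,0,-1],[0,0,0]],[[0,0,0],[0,0,0]],[[0,0,0],[0,0,0]]]'; python3 -m handwheel '[[[0,0,-1],[0,0,0]],[[0,0,0],[0,0,0]],[[0,0,0],[0,0,0]]]';python3 -m handwheel '[[[0,0,-1],[0,0,0]],[[0,0,0],[0,0,0]],[[0,0,0],[0,0,0]]]'
```

```text
time: 20.42
tool_pos: [567.4, 176.6, 209.3]
tcp_rot: [3.142, -0.0, -0.131]
contact_force: [-0.3, -0.1, -1.1]
grip_width: 30.4
time: 20.8
tool_pos: [567.4, 176.6, 208.2]
tcp_rot: [3.142, 0.0, -0.131]
contact_force: [0.1, -0.5, -1.0]
grip_width: 29.9
time: 21.18
tool_pos: [567.5, 176.6, 207.5]
tcp_rot: [-3.142, -0.0, -0.131]
contact_force: [0.3, -1.1, 1.8]
grip_width: 30.0
```

```bash
python3 -m handwheel '[[[0,0,-1],[0,0,0]],[[0,0,0],[0,0,0]],[[0,0,0],[0,0,0]]]';python3 -m handwheel '[[[0,0,-1],[0,0,0]],[[0,0,0],[0,0,0]],[[0,0,0],[0,0,0]]]';python3 -m handwheel '[[[0,0,-1],[0,0,0]],[[0,0,0],[0,0,0]],[[0,0,0],[0,0,0]]]';python3 -m handwheel '[[[0,0,-1],[0,0,0]],[[0,0,0],[0,0,0]],[[0,0,0],[0,0,0]]]'
```

```text
time: 21.55
tool_pos: [567.5, 176.6, 206.4]
tcp_rot: [-3.142, -0.0, -0.131]
contact_force: [0.7, -0.5, 2.7]
grip_width: 30.0
time: 21.92
tool_pos: [567.4, 176.6, 205.3]
tcp_rot: [3.142, -0.0, -0.131]
contact_force: [-0.0, -0.2, 2.4]
grip_width: 30.6
time: 22.3
tool_pos: [567.4, 176.6, 204.3]
tcp_rot: [3.142, -0.0, -0.131]
contact_force: [-1.1, 0.3, 3.8]
grip_width: 30.4
time: 22.68
tool_pos: [567.5, 176.6, 203.3]
tcp_rot: [3.142, -0.0, -0.131]
contact_force: [0.5, -0.3, 3.9]
grip_width: 30.1
```

```bash
python3 -m handwheel '[[[0,0,-0.8],[0,0,0]],[[0,0,0],[0,0,0]],[[0,0,0],[0,0,0]]]'; python3 - <<'E'
from h import *
f=[];z=[]
out=[]
for i in range(12):
    c=snap('scene'); o=get_obs(); f.append(o['contact_force']);z.append(o['tool_pos'][2])
print(np.mean(f,0).round(2),np.std(f,0).round(2),np.mean(z).round(2))
r0,c0,S=190,290,8
im=np.clip(cv2.resize(c['img'][r0:r0+75,c0:c0+80],None,fx=S,fy=S,interpolation=2).astype(int)*1.4,0,255).astype(np.uint8)
cv2.imwrite('pics/press.png',im[:,:,::-1])
E
```

```text
time: 23.05
tool_pos: [567.5, 176.6, 202.5]
tcp_rot: [3.142, -0.0, -0.131]
contact_force: [-0.4, -0.7, 3.9]
grip_width: 30.1
[ 0.53 -0.25  4.85] [0.47 0.39 0.55] 202.47
```

View pics/press.png

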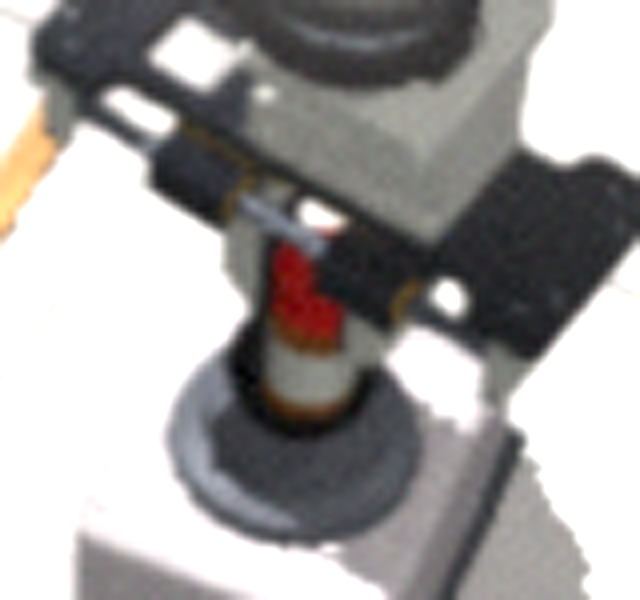

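The jar stands upright in the cup. The mean force is 4.85 N plus 0.8 N of jar weight, about 5.6 N, which is half way. Now hold for about 3.5 s.

```bash
Z='x'; python3 -m handwheel '[[[0,0,0],[0,0,0]],[[0,0,0],[0,0,0]],[[0,0,0],[0,0,0]],[[0,0,0],[0,0,0]],[[0,0,0],[0,0,0]],[[0,0,0],[0,0,0]],[[0,0,0],[0,0,0]],[[0,0,0],[0,0,0]],[[0,0,0],[0,0,0]],[[0,0,0],[0,0,0]],[[0,0,0],[0,0,0]],[[0,0,0],[0,0,0]]]'
python3 -m handwheel '[[[0,0,0],[0,0,0]],[[0,0,0],[0,0,0]],[[0,0,0],[0,0,0]],[[0,0,0],[0,0,0]],[[0,0,0],[0,0,0]],[[0,0,0],[0,0,0]],[[0,0,0],[0,0,0]],[[0,0,0],[0,0,0]],[[0,0,0],[0,0,0]],[[0,0,0],[0,0,0]],[[0,0,0],[0,0,0]],[[0,0,0],[0,0,0]]]'
python3 -m handwheel '[[[0,0,0],[0,0,0]],[[0,0,0],[0,0,0]],[[0,0,0],[0,0,0]],[[0,0,0],[0,0,0]]]'
python3 - <<'E'
from h import *
f=[];z=[]
for i in range(8):
    c=snap('scene' if i%2 else 'top'); o=get_obs(); f.append(o['contact_force']);z.append(o['tool_pos'][2])
print(np.mean(f,0).round(2),np.mean(z).round(2))
c=snap('top');spots(c,'top',['palette_knife','stir_stick','lid','yellow_jar','green_jar'])
cv2.imwrite('pics/fin.png',cv2.resize(c['img'][110:320,110:470],None,fx=2.2,fy=2.2)[:,:,::-1])
E
```

```text
time: 25.15
tool_pos: [567.4, 176.7, 202.4]
tcp_rot: [3.142, 0.0, -0.131]
contact_force: [0.8, -0.4, 5.3]
grip_width: 30.5
time: 26.65
tool_pos: [567.4, 176.6, 202.4]
tcp_rot: [3.141, 0.0, -0.131]
contact_force: [0.3, 0.3, 5.2]
grip_width: 30.6
time: 27.15
tool_pos: [567.4, 176.6, 202.5]
tcp_rot: [3.142, -0.0, -0.131]
contact_force: [0.7, -0.4, 4.6]
grip_width: 30.3
[ 0.04 -0.19  4.55] 202.44
top palette_knife 0.89 [701.  18.  -1.] [271. 170.]
top palette_knife 0.36 [ 613. -178.   94.] [341. 192.]
top stir_stick 0.68 [424.  -6.   1.] [281. 262.]
top lid 0.6 [ 694. -184.   91.] [342. 164.]
top yellow_jar 0.62 [ 497. -156.   81.] [334. 234.]
```

View pics/fin.png

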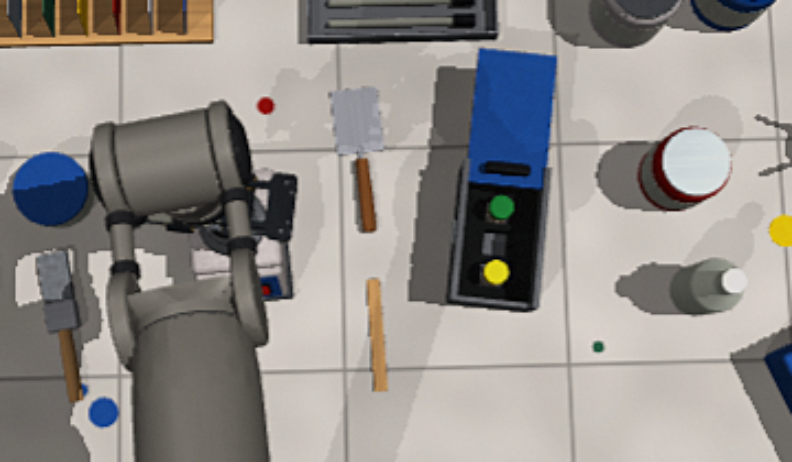

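The lid is fully open, the green (502,207) and yellow (496,271) jars are still in the box, and the rest of the bench looks undisturbed. Handing in.

```bash
python3 -c "
from plant import bot
print(bot.close_job())"
```

```text
the job is handed in; nothing more can be done
None
```

The red-capped jar is standing upright in the mixer's cup, pressed about half way down and still held there; I handed the job in at about 28 s.

- **Lid:** I slid it about 147 mm until it met its stop (the force rose to about 19 N and it moved no further). It must have started 2–3 mm open.
- **Jar:** I took the red-capped jar from the middle well and lowered it into the cup with almost no sideways force.
- **Press:** I pressed about 5 mm below first contact and held it for more than 4 s. At the end the tool read 4.5–5 N. Adding about 0.8 N for the jar's weight, that puts roughly 5.5 N on the cup head, which is the half-way figure. I worked out the depth from tool height and force, since the cup head's travel was not read directly.
- **Last pictures:** The jar is upright in the cup, the yellow and green jars are still in the box, and the lid is open. The knife and stir stick were found where they started, to within the network's accuracy, and nothing else looked moved.

Two readings did not quite agree: the cameras put the red cap's position about 5 mm apart in x, and the network did not report the green jar in the last picture, although it is plainly visible there.

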